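Put the hand mill's crank into gear and try it

ROBOT

A 6-joint arm with a two-finger parallel gripper is mounted at the origin on a cart in front of the work surface, level with it; the furniture and walls round the work are solid. World frame = base frame: x ahead of the robot, y to its left, z up, the work surface at z = 0. Lengths are in m, angles in rad, forces in N, time in s.
With the tool pointing down it reaches from about 0.275 to 0.975 m from the base axis. Payload 8.4 kg.
Tool frame: the origin (TCP) lies between the finger pads; the fingertips stand ahead of it and the grasp point (between the pads) lies 5 mm behind it (robot.tips_ahead is the z of the fingertips in the tool frame, in m); z points along the fingers, x is the direction in which the jaws open and shut, and the axes are right-handed (so a half turn about z gives the same grasp; the last joint's range is limited). The gripper opens to 92 mm and grips with 3 to 60 N. Pads are 20 mm wide; open, the fingers measure 128 mm over their backs; the gripper's body (75 mm by 189 mm) begins 69 mm behind the grasp point.
Start: joints at [1.343, 0.353, 1.633, -0, 1.155, -0.002], TCP at [0.14, 0.609, 0.229] pointing down, gripper open.
Joint ranges: [-2.63, 2.63], [-0.92, 2.1], [0.06, 2.66], [-1.3, 4.44], [0, 2.69], [-3.02, 3.02]. Speed limits (rad/s): [2.22, 2.22, 2.79, 3.14, 3.14, 3.14].

INTERFACE

Orientations are given as a rotation vector (axis times angle).
In Python, from cell import robot gives the robot as it stands.
- The arm moves only by the tool step_arm, never from a script. Its argument "motion" is a list of rows, each an object of numbers: "dx", "dy", "dz": the shift along the tool's x, y, z in mm; "ax", "ay", "az": the turn, a rotation vector about the tool's x, y, z in degrees; "gripper": the gripper's target within -1 to 1 (fully open at 1, half-way at 0, shut at -1). A call has 1 to 20 rows; each row shifts and turns the pose as measured when the row begins, along the tool's axes as they then stand; what a row does not reach is not made up. A row lasts 1/10 s, in which the tool goes at most 50 mm and 8.59 degrees, less where a joint would pass 70% of its speed; a pose out of reach is approached as far as the arm can. A call is refused whole if a number of a shift passes 50 or a number of a turn 8.59, either way. A call with a gripper value outside its range is refused whole. The fingers move at their own pace and stop on an object; "squeeze" is the grip in N (left out, the last holds). Time passes only in rows, so rows that do not move let the fingers close. It gives the time, the measured TCP pose, the force and the opening at its end, in the units of the state.
- robot.get_obs(): the state, without advancing time (a new reading comes with each control period).
- robot.grab_frame(name): name is "scene" or "top" or "wrist"; returns the picture (384x512x3 uint8, red, green, blue); there is no depth.
- robot.camera_model(name): a dict with "fx", "fy", "cx", "cy" (pixels), "position" and "rotation" of the camera in the world; the wrist camera has in their place "hand_eye" (4x4, takes a point from camera to tool coordinates, whose origin is the TCP and whose axes are the tool frame's). Camera axes: x right, y down, z forward; pixel columns grow to the right and rows downward; lengths in m; the calibration is good to about 2 mm. A picture is of the moment at which its call begins: read the wrist's pose just before it. camera_model takes no time and is no camera call.
- robot.sign_off(): hands the job in, once; it reports no verdict.
Trained networks look in the newest picture that a camera, given by its name, has taken for a name from the list of things; names that differ only in an ending like _2 or _b are one class to them, and where a whole thing is asked for, a point or a joint stands for the part that bears it (a point fixed in the world has none). Each returns a list of dicts, best first, with "confidence" (0 to 1); they miss things now and then, are a little off and sometimes report something else, mostly with a low value. They report only what shows in the picture. A call takes as long as a camera call. They do not tell look-alikes from the thing itself.
- robot.search_frame(camera, query): "xyz" ([x, y, z] in m, in world coordinates, good to about 4 mm: the middle of the surface that is visible of it).
- robot.cut_out(camera, query): "region" (384x512 bool, what is visible of it).
The state is a dict: "time_s": time; "joints": joint angles; "qd": joint speeds; "effort": joint torques, N m; "tcp_pos": TCP position; "tool_rot": TCP orientation; "force": force on the tool from outside, world axes, zero at the start; "moment": the same for the moment, N m; "grip_width": opening from 0.0 (shut) to 1.0 (fully open).
Only numpy, scipy, OpenCV 4.12 (cv2) and the standard library are available. Lean on these libraries where they do the work, as an engineer would, in place of code of your own. Each camera call takes 0.05 s, during which the arm holds its last target.

TASK

The crank of the nut mill is lifted out of gear. Without turning the toothed drive ring below it, swing the crank round until its three teeth stand over the ring's three slots, press the crank down fully home, and then turn it a quarter turn either way so that the ring turns with it. Leave the crank down and still, and leave the other things on the counter where they are.

Things in the scene. Friction and masses are not known exactly. Their poses are not given: they have to be found in the camera images.
- mill: Nut mill fixed to the counter: brushed metal drum 108 mm wide with black bands on a dark square base plate 150 x 150 x 12 mm, black spout on one side; drum top 116 mm above the counter. Origin: centre of the underside, on the upright axis of the crank and the ring; x points away from the spout, z up.
- crown (a joint): Turn of the steel drive ring on the mill about the upright axis (rad, counterclockwise from above; 0: crown_slot lies along the mill's x). Stiff (0.22 N m); stays. Ring 94 mm across: dark disc, upper side 125 mm above the counter, and a bright castellated rim from 25 to 46 mm off the axis, its top at 141 mm, cut by three radial slots 13.4 mm wide, 120 degrees apart.
- crown_slot (a point): Point on the ring in the middle of one of its three slots, level with the rim's top, 40 mm from the axis; the other two slots lie 120 degrees either side.
- crank (a joint): Turn of the crank about the same axis (rad, counterclockwise from above; 0: its arm points along the mill's x). Dark steel: hub 40 mm across, arm 16 mm wide, 7 mm thick. It meshes when each tooth stands over a slot, so with the arm midway between two slots (60 degrees from each), good to about 5 degrees. While up it turns easily (0.03 N m) and stays where left; in mesh the ring turns with it.
- crank_tooth (a point): Outer end, at the underside, of the crank tooth opposite the arm, 40 mm from the axis. The hub has three such radial brass teeth, 10 mm wide with rounded undersides, reaching 42 mm from the axis, at 60, 180 and 300 degrees from the arm; 2 mm above the ring's rim while the crank is up.
- crank_lift (a joint): How far the crank is pushed down along its axis (m): 0 is up, where the teeth clear the ring's rim by 2 mm; 0.016 is fully home in the slots. Needs about 5 N to slide and stays where it is left; out of line the teeth stop on the rim at about 0.002. All of the crank goes down with it.
- hub_top (a point): Middle of the black pressing cap (34 mm across) on top of the crank's hub, on the axis; 176 mm above the counter while up, 160 mm when home.
- grip_top (a point): Top centre of the upright wooden grip at the end of the crank's arm, 85 mm from the axis, 37 mm above hub_top. The grip is round, 25 mm across, 44 mm high and fixed on the arm; the arm's upper side is 46 mm below this point.
- jam: Glass jam jar, 62 mm across, 85 mm high, loose bystander; origin at the centre of its underside.
- pad: Black order pad 120 x 90 x 16 mm, lying loose, bystander; origin at the centre of its underside.
Things that resemble listed ones, but are neither listed nor needed, are in the scene too. Several things have the shape of the mill; the one meant has the colours described above.

How it is judged:
On the way, in this order (a step that is already met when the one before it is completed fails the run):
1. the crank is down home, its teeth in the ring's slots (value of joint crank_lift above 0.0135 m), for 0.2 s.
2. crank and ring have been turned together by at least 65 degrees (value of joint crank_lift above 0.0135 m and distance of crown_slot from where it was at the start of the episode above 0.043 m), for 0.1 s.
At the end, for the whole second after the job is handed in: The crank is home (at least 13.5 of its 16 mm down, which only meshed teeth allow), the drive ring stands about a quarter turn from where it started (its slot point 43 to 72.5 mm away in a straight line, that is 65 to 130 degrees of turn), and crank and ring are still (under 0.05 rad/s) (all of step 2 and distance of crown_slot from where it was at the start of the episode below 0.0725 m and velocity of joint crown between -0.05 and 0.05 rad/s and velocity of joint crank between -0.05 and 0.05 rad/s); the robot touches nothing.
It fails at once if the ring is turned by more than 15 degrees while the crank is still up (value of joint crank_lift below 0.008 m and distance of crown_slot from where it was at the start of the episode above 0.011 m).
It fails at once if the jam jar is moved more than 30 mm (distance of jam from where it was at the start of the episode above 0.03 m).
It fails at once if the order pad is moved more than 30 mm (distance of pad from where it was at the start of the episode above 0.03 m).
It also fails if it takes over 64 s, if anything falls off the work surface, if the arm or the gripper's body presses on something with over 40 N, if the wrist force passes 120 N, or if a joint passes its speed limit or range.

## Working session

There is one attempt and no reset: what is moved stays moved. The work goes in short steps, Python scripts to look and compute and a tool call to move; the robot and the scene stay as the last step left them, time stands still between calls to the robot, and variables do not carry over. Pictures are saved under pics/ and viewed, and the job is handed in when it is done.

Besides the shell and the picture viewer there is one more tool, called after ">>>" by a JSON object that holds its "name" and its "arguments". step_arm: Moves the arm, as the interface text tells. Its arguments: {"type":"object","properties":{"motion":{"type":"array","items":{"type":"object","properties":{"dx":{"type":"number"},"dy":{"type":"number"},"dz":{"type":"number"},"ax":{"type":"number"},"ay":{"type":"number"},"az":{"type":"number"},"gripper":{"type":"number"}}}},"squeeze":{"type":"number"}},"required":["motion"]}

```bash
mkdir -p pics; ls; python3 - <<'E'
from cell import robot
import cv2,numpy as np
print(robot.get_obs()); print(robot.tips_ahead)
for n in ["scene","top","wrist"]:
    im=robot.grab_frame(n); cv2.imwrite(f"pics/a_{n}.png",im[:,:,::-1])
    m=robot.camera_model(n); print(n,{k:np.round(v,4).tolist() for k,v in m.items()})
    for q in ["mill","hub_top","grip_top","crown_slot","crank_tooth","jam","pad"]:
        print(q,[(np.round(d["xyz"],3).tolist(),round(d["confidence"],2)) for d in robot.search_frame(n,q)])
E
```

```text
pics
{'time_s': 0.0, 'joints': array([ 1.34260553e+00,  3.53610993e-01,  1.63409887e+00, -2.77456858e-05,
        1.15516650e+00, -2.39768356e-03]), 'qd': array([ 0.00076239, -0.00010409,  0.00027841, -0.00041758, -0.00053913,
        0.0006436 ]), 'effort': array([ 3.53508403e-03, -5.93852949e+01, -3.34216297e+01,  6.99449354e-02,
        2.35995278e-02, -1.40802713e-04]), 'tcp_pos': array([0.13983114, 0.60870062, 0.22790196]), 'tool_rot': array([ 2.45690983e+00,  1.95654348e+00, -1.55523744e-03]), 'force': array([-0.50785665, -1.48892685,  0.20888838]), 'moment': array([ 0.01790612,  0.02050032, -0.00566687]), 'grip_width': 0.9976771662405625}
0.014
scene {'fx': 424.9493, 'fy': 424.9493, 'cx': 251.5247, 'cy': 189.8542, 'position': [-0.1018, -0.4242, 1.0221], 'rotation': [-2.2031, 1.1669, -0.4275]}
mill [([0.538, 0.066, 0.077], 0.79), ([0.571, -0.164, 0.076], 0.63)]
hub_top [([0.615, -0.156, 0.162], 0.71), ([0.57, 0.076, 0.168], 0.68)]
grip_top [([0.613, -0.158, 0.169], 0.83), ([0.573, 0.071, 0.164], 0.7)]
crown_slot [([0.546, 0.077, 0.136], 0.86), ([0.583, -0.162, 0.14], 0.84)]
cra
[... 364 characters left out ...]
op [([0.579, 0.072, 0.168], 0.96), ([0.621, -0.151, 0.168], 0.92), ([0.553, 0.087, 0.142], 0.38)]
grip_top [([0.579, 0.073, 0.17], 0.97), ([0.614, -0.157, 0.17], 0.74)]
crown_slot [([0.551, 0.089, 0.14], 0.79), ([0.588, -0.148, 0.14], 0.61)]
crank_tooth [([0.617, -0.153, 0.17], 0.62), ([0.576, 0.072, 0.17], 0.59)]
jam [([0.421, 0.306, 0.086], 0.84)]
pad [([0.397, -0.366, 0.014], 0.87)]
wrist {'fx': 277.4567, 'fy': 277.4567, 'cx': 258.6672, 'cy': 192.611, 'hand_eye': [[1.0, -0.001, 0.0013, 0.0018], [0.0006, 0.9638, 0.2668, -0.0764], [-0.0015, -0.2668, 0.9638, -0.1559], [0.0, 0.0, 0.0, 1.0]]}
mill []
hub_top []
grip_top []
crown_slot []
crank_tooth []
jam [([0.397, 0.336, 0.007], 0.68)]
pad []
```

View pictures.

View pics/a_scene.png

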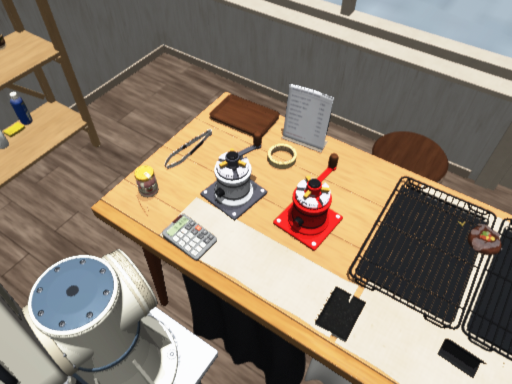

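View pics/a_top.png

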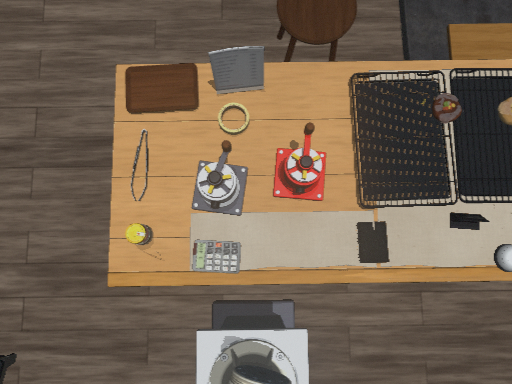

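```bash
python3 - <<'E'
import cv2
im=cv2.imread("pics/a_top.png")
cv2.imwrite("pics/a_topc.png",cv2.resize(im[85:175,170:320],None,fx=5,fy=5,interpolation=cv2.INTER_CUBIC))
E
```

```text
(no output)
```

View pics/a_topc.png

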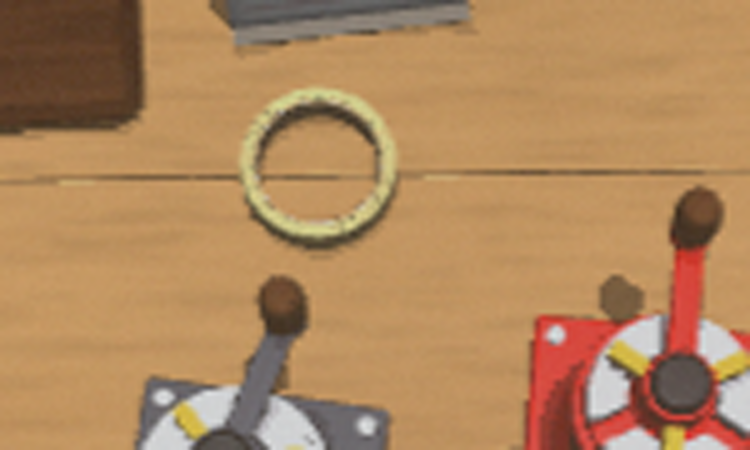

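```bash
python3 - <<'E'
import cv2,numpy as np
im=cv2.imread("pics/a_top.png")
a=cv2.resize(im[135:220,185:255],None,fx=7,fy=7,interpolation=cv2.INTER_CUBIC)
im=cv2.imread("pics/a_scene.png")
b=cv2.resize(im[130:215,195:265],None,fx=4,fy=4,interpolation=cv2.INTER_CUBIC)
b=cv2.copyMakeBorder(b,0,a.shape[0]-b.shape[0],0,0,0)
cv2.imwrite("pics/b.png",np.hstack([a,b]))
E
```

```text
(no output)
```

View pics/b.png

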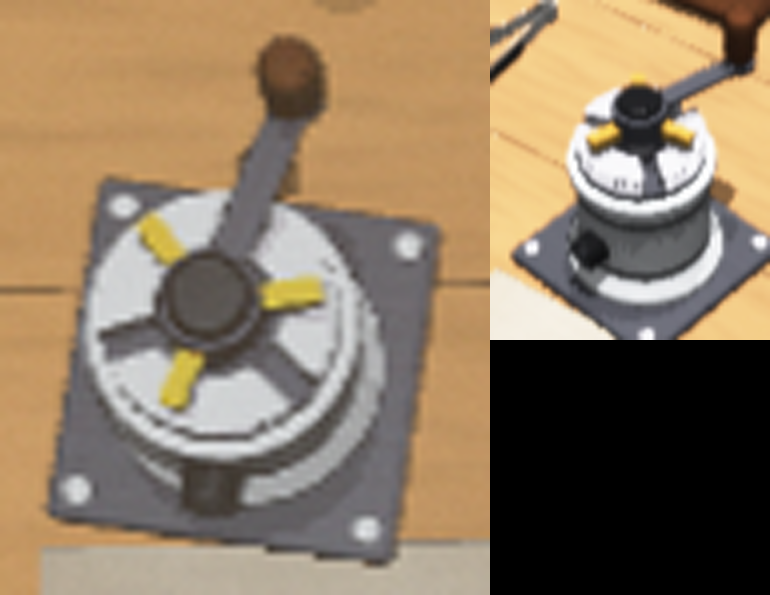

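```bash
cat > h.py <<'E'
import numpy as np
from scipy.spatial.transform import Rotation as R
from cell import robot
def back(cam,u,v,z,obs=None):
    m=robot.camera_model(cam)
    d=np.array([(u-m["cx"])/m["fx"],(v-m["cy"])/m["fy"],1.])
    if "hand_eye" in m:
        T=np.eye(4);T[:3,:3]=R.from_rotvec(obs["tool_rot"]).as_matrix();T[:3,3]=obs["tcp_pos"]
        T=T@m["hand_eye"]; Rm=T[:3,:3];p=T[:3,3]
    else:
        r=np.array(m["rotation"]); Rm=R.from_rotvec(r).as_matrix() if r.shape==(3,) else r; p=np.array(m["position"])
    d=Rm@d
    return p+d*(z-p[2])/d[2]
E
python3 - <<'E'
from h import *
f=lambda x,y,z: back("top",185+x/7-.5+.07,135+y/7-.5+.07,z)[:2]
c=f(207,290,.176); print("hub",c)
print("rim circle", f(225,322,.137))
for n,x,y,z in [("grip",287,62,.213),("sL",105,338,.138),("sR",310,392,.138),("t1",150,222,.15),("t2",322,290,.15),("t3",175,400,.15)]:
    p=f(x,y,z); d=p-c; print(n,p.round(4),np.hypot(*d).round(4),np.degrees(np.arctan2(d[1],d[0])).round(1))
for x,y in [(123,205),(408,245),(77,489),(367,528)]: print(f(x,y,.012).round(4))
E
```

```text
hub [0.56661408 0.08893342]
rim circle [0.56173337 0.08573708]
grip [0.6435 0.0563] 0.0835 -23.0
sL [0.5559 0.1318] 0.0442 104.0
sR [0.5337 0.053 ] 0.0487 -132.5
t1 [0.5987 0.1133] 0.0403 37.2
t2 [0.5712 0.0475] 0.0417 -83.7
t3 [0.5294 0.1036] 0.0399 158.5
[0.6373 0.141 ]
[0.6179 0.0182]
[0.514  0.1599]
[0.4955 0.0368]
```

The one meant is the grey mill with the black spout at (220,183) in the top picture. The mill at (303,170) has the same shape but is red. Next I'll bring the wrist camera over the grey one.

>>> {"name": "step_arm", "arguments": {"motion": [{"dz": -10}, {"dx": -10, "dy": 13, "dz": -10}, {"dx": -20, "dy": 26, "dz": -10, "az": 0.5}, {"dx": -22, "dy": 28, "dz": -5, "az": 0.5}, {"dx": -22, "dy": 28, "az": 0.5}, {"dx": -22, "dy": 28, "az": 0.5}, {"dx": -22, "dy": 28, "az": 0.5}, {"dx": -22, "dy": 28, "az": 0.5}, {"dx": -22, "dy": 28, "az": 0.5}, {"dx": -22, "dy": 28, "az": 0.5}, {"dx": -22, "dy": 28, "az": 0.5}, {"dx": -22, "dy": 28, "az": 0.5}, {"dx": -22, "dy": 28, "az": 0.5}, {"dx": -22, "dy": 28, "az": 0.5}, {"dx": -22, "dy": 28, "az": 0.5}, {"dx": -22, "dy": 28, "az": 0.5}, {"dx": -22, "dy": 28, "az": 0.5}, {"dx": -22, "dy": 28, "az": 0.5}, {"dx": -15, "dy": 15}, {"dx": 0}]}}

```text
invalid input
```

```bash
python3 - <<'E'
from h import *
import cv2
o=robot.get_obs(); im=robot.grab_frame("wrist"); cv2.imwrite("pics/w1.png",im[:,:,::-1])
np.savez("w1.npz",tcp_pos=o["tcp_pos"],tool_rot=o["tool_rot"])
print(o["tcp_pos"],R.from_rotvec(o["tool_rot"]).as_matrix().round(3),o["time_s"],o["joints"])
E
```

```text
[0.13991504 0.60916187 0.22858523] [[ 0.224  0.975 -0.   ]
 [ 0.975 -0.224  0.   ]
 [ 0.    -0.    -1.   ]] 1.2 [ 1.34261854e+00  3.52999544e-01  1.63339540e+00  1.81080776e-05
  1.15514660e+00 -2.42593272e-03]
```

View pics/w1.png

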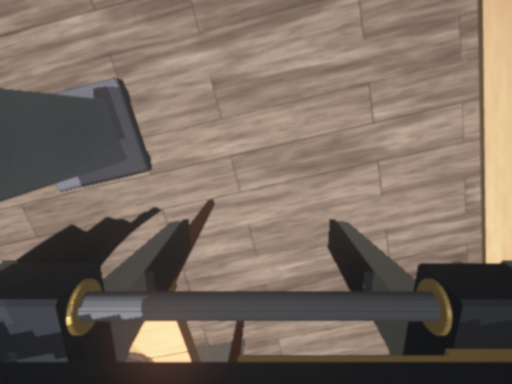

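The call was refused as invalid, so I'll test a single row with every field filled in.

>>> {"name": "step_arm", "arguments": {"motion": [{"dx": 0, "dy": 0, "dz": -10, "ax": 0, "ay": 0, "az": 0, "gripper": 1}]}}

```text
time_s: 1.35
tcp_pos: [0.1397, 0.6083, 0.2376]
tool_rot: [2.456, 1.956, -0.003]
force: [0.2, -0.9, 0.1]
grip_width: 1.0
```

>>> {"name": "step_arm", "arguments": {"motion": [{"dx": -10, "dy": 13, "dz": -10, "ax": 0, "ay": 0, "az": 0, "gripper": 1}, {"dx": -20, "dy": 26, "dz": -10, "ax": 0, "ay": 0, "az": 0, "gripper": 1}, {"dx": -22, "dy": 28, "dz": -3, "ax": 0, "ay": 0, "az": 0.6, "gripper": 1}, {"dx": -22, "dy": 28, "dz": -3, "ax": 0, "ay": 0, "az": 0.6, "gripper": 1}, {"dx": -22, "dy": 28, "dz": 0, "ax": 0, "ay": 0, "az": 0.6, "gripper": 1}, {"dx": -22, "dy": 28, "dz": 0, "ax": 0, "ay": 0, "az": 0.6, "gripper": 1}, {"dx": -22, "dy": 28, "dz": 0, "ax": 0, "ay": 0, "az": 0.6, "gripper": 1}, {"dx": -22, "dy": 28, "dz": 0, "ax": 0, "ay": 0, "az": 0.6, "gripper": 1}, {"dx": -22, "dy": 28, "dz": 0, "ax": 0, "ay": 0, "az": 0.6, "gripper": 1}, {"dx": -22, "dy": 28, "dz": 0, "ax": 0, "ay": 0, "az": 0.6, "gripper": 1}, {"dx": -22, "dy": 28, "dz": 0, "ax": 0, "ay": 0, "az": 0.6, "gripper": 1}, {"dx": -22, "dy": 28, "dz": 0, "ax": 0, "ay": 0, "az": 0.6, "gripper": 1}, {"dx": -22, "dy": 28, "dz": 0, "ax": 0, "ay": 0, "az": 0.6, "gripper": 1}, {"dx": -22, "dy": 28, "dz": 0, "ax": 0, "ay": 0, "az": 0.6, "gripper": 1}, {"dx": -22, "dy": 28, "dz": 0, "ax": 0, "ay": 0, "az": 0.6, "gripper": 1}, {"dx": 0, "dy": 0, "dz": 0, "ax": 0, "ay": 0, "az": 0, "gripper": 1}]}}

```text
time_s: 2.95
tcp_pos: [0.4527, 0.166, 0.2821]
tool_rot: [2.587, 1.779, 0.029]
force: [-0.2, -0.0, -0.3]
grip_width: 0.999
```

```bash
python3 - <<'E'
from h import *
o=robot.get_obs()
M=R.from_rotvec(o["tool_rot"]).as_matrix()
print(o["tcp_pos"],M.round(3),o["time_s"],o["joints"].round(2)); print(M.T@(np.array([.566,.089,.27])-o["tcp_pos"])*1000)
E
```

```text
[0.45266251 0.16600133 0.28208854] [[ 0.358  0.934  0.017]
 [ 0.934 -0.358  0.009]
 [ 0.014  0.012 -1.   ]] 2.95 [ 0.35  0.06  1.88  0.    1.18 -0.86]
[-31.51121772 133.23198579  13.30432351]
```

>>> {"name": "step_arm", "arguments": {"motion": [{"dx": -5, "dy": 20, "dz": 2, "ax": 0, "ay": 0, "az": 0.4, "gripper": 1}, {"dx": -5, "dy": 22, "dz": 2, "ax": 0, "ay": 0, "az": 0.4, "gripper": 1}, {"dx": -5, "dy": 22, "dz": 2, "ax": 0, "ay": 0, "az": 0.4, "gripper": 1}, {"dx": -5, "dy": 22, "dz": 2, "ax": 0, "ay": 0, "az": 0.4, "gripper": 1}, {"dx": -5, "dy": 22, "dz": 2, "ax": 0, "ay": 0, "az": 0.4, "gripper": 1}, {"dx": -5, "dy": 20, "dz": 2, "ax": 0, "ay": 0, "az": 0, "gripper": 1}, {"dx": 0, "dy": 0, "dz": 0, "ax": 0, "ay": 0, "az": 0, "gripper": 1}]}}

```text
time_s: 3.65
tcp_pos: [0.5614, 0.0856, 0.2767]
tool_rot: [2.619, 1.729, 0.037]
force: [-0.8, 0.2, -0.1]
grip_width: 1.001
```

```bash
python3 - <<'E'
from h import *
import cv2
o=robot.get_obs(); im=robot.grab_frame("wrist"); cv2.imwrite("pics/w2.png",im[:,:,::-1])
np.savez("w2.npz",tcp_pos=o["tcp_pos"],tool_rot=o["tool_rot"])
M=R.from_rotvec(o["tool_rot"]).as_matrix()
print(o["tcp_pos"],M.round(3),o["time_s"],o["joints"].round(2))
for q in ["hub_top","grip_top","crown_slot","crank_tooth"]:
        print(q,[(np.round(d["xyz"],3).tolist(),round(d["confidence"],2)) for d in robot.search_frame("wrist",q)])
cv2.imwrite("pics/w2b.png",cv2.resize(im[:,:,::-1][20:280,110:410],None,fx=2.3,fy=2.3,interpolation=cv2.INTER_CUBIC))
E
```

```text
[0.56142394 0.08562065 0.27674698] [[ 0.393  0.919  0.021]
 [ 0.919 -0.393  0.011]
 [ 0.018  0.015 -1.   ]] 3.65 [ 0.14  0.21  1.72  0.01  1.19 -1.03]
hub_top [([0.576, 0.078, 0.171], 0.65)]
grip_top [([0.58, 0.082, 0.167], 0.71)]
crown_slot [([0.569, -0.126, 0.128], 0.96), ([0.553, 0.095, 0.141], 0.75)]
crank_tooth [([0.578, 0.078, 0.17], 0.66)]
```

View pics/w2.png

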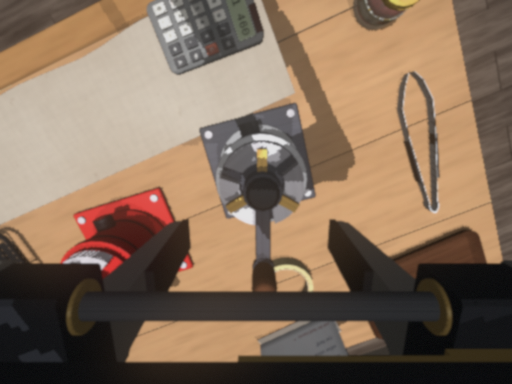

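View pics/w2b.png

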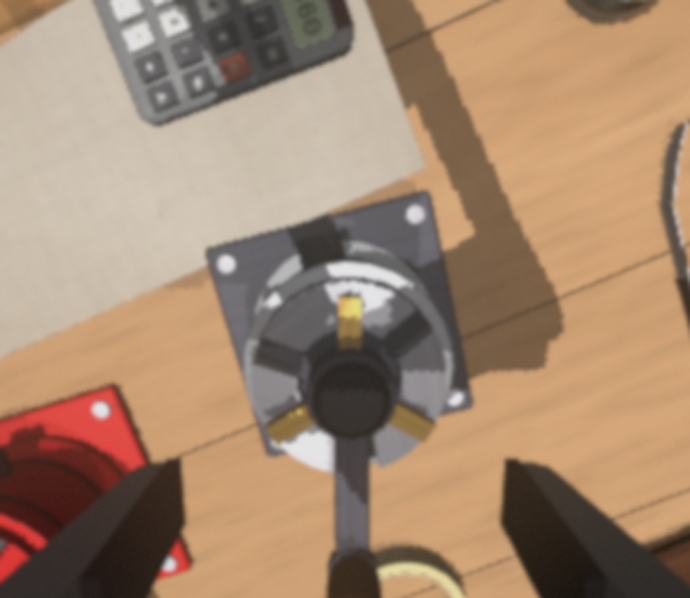

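```bash
python3 - <<'E'
from h import *
o=dict(np.load("w2.npz"))
f=lambda x,y,z: back("wrist",110+x/2.3-.28,20+y/2.3-.28,z,o)[:2]
c=f(350,396,.176); print("hub",c)
for n,x,y,z in [("sA",262,350,.141),("sB",425,330,.141),("t180",350,302,.155),("tl",272,430,.155),("tr",432,433,.155),("armmid",351,540,.167)]:
    p=f(x,y,z); d=p-c; print(n,p.round(4),np.hypot(*d).round(4),np.degrees(np.arctan2(d[1],d[0])).round(1))
P=np.array([f(x,y,.012) for x,y in [(226,264),(415,214),(455,399)]]);print(P.round(4),((P[0]+P[2])/2).round(4))
E
```

```text
hub [0.55959894 0.09384131]
sA [0.5327 0.0621] 0.0416 -130.3
sB [0.554 0.135] 0.0415 97.7
t180 [0.5265 0.1086] 0.0362 156.0
tl [0.5662 0.053 ] 0.0413 -80.9
tr [0.5969 0.1198] 0.0454 34.8
armmid [0.6261 0.0664] 0.0719 -22.4
[[0.4923 0.0413]
 [0.5114 0.1645]
 [0.6363 0.1454]] [0.5643 0.0933]
```

```bash
cat >> h.py <<'E'
def to(x,y,z,yaw=None,o=None):
    o=o or robot.get_obs(); M=R.from_rotvec(o["tool_rot"]).as_matrix()
    print("tcp",o["tcp_pos"].round(4),"yaw_x",np.degrees(np.arctan2(M[1,0],M[0,0])).round(1),"t",o["time_s"],"F",np.round(o["force"],1),"g",round(o["grip_width"],3),"j6",o["joints"][5].round(2))
    print("d tool mm",(M.T@(np.array([x,y,z])-o["tcp_pos"])*1000).round(1))
    d=M.T@[0,0,-1]; print("level ax,ay deg",np.degrees([-d[1],d[0]]).round(2))
E
python3 -c "
from h import *
to(.642,.058,.27); to(.642,.058,.19)"
```

```text
tcp [0.5595 0.0873 0.2767] yaw_x 67.0 t 3.9 F [-0.1  0.6 -0.4] g 1.0 j6 -1.02
d tool mm [ 5.2 87.3  8.1]
level ax,ay deg [ 0.83 -1.05]
tcp [0.5595 0.0873 0.2767] yaw_x 67.0 t 3.9 F [-0.1  0.6 -0.4] g 1.0 j6 -1.02
d tool mm [ 3.8 86.1 88. ]
level ax,ay deg [ 0.83 -1.05]
```

>>> {"name": "step_arm", "arguments": {"motion": [{"dx": 1, "dy": 16, "dz": 1, "ax": 0.8, "ay": -1.0, "az": 0, "gripper": 1}, {"dx": 1, "dy": 20, "dz": 1, "ax": 0, "ay": 0, "az": 0, "gripper": 1}, {"dx": 1, "dy": 20, "dz": 1, "ax": 0, "ay": 0, "az": 0, "gripper": 1}, {"dx": 1, "dy": 20, "dz": 1, "ax": 0, "ay": 0, "az": 0, "gripper": 1}, {"dx": 1, "dy": 10, "dz": 1, "ax": 0, "ay": 0, "az": 0, "gripper": 1}, {"dx": 0, "dy": 0, "dz": 0, "ax": 0, "ay": 0, "az": 0, "gripper": 1}, {"dx": 0, "dy": 0, "dz": 0, "ax": 0, "ay": 0, "az": 0, "gripper": 1}]}}

```text
time_s: 4.6
tcp_pos: [0.6389, 0.062, 0.273]
tool_rot: [-2.614, -1.74, 0.0]
force: [-0.3, -0.4, 0.2]
grip_width: 0.997
```

```bash
python3 - <<'E'
from h import *
import cv2
to(.642,.058,.27)
o=robot.get_obs(); im=robot.grab_frame("wrist"); cv2.imwrite("pics/w3.png",im[:,:,::-1])
np.savez("w3.npz",tcp_pos=o["tcp_pos"],tool_rot=o["tool_rot"])
cv2.imwrite("pics/w3b.png",cv2.resize(im[:,:,::-1][0:260,110:410],None,fx=2.3,fy=2.3,interpolation=cv2.INTER_CUBIC))
E
```

```text
tcp [0.6389 0.062  0.273 ] yaw_x 67.3 t 4.6 F [-0.3 -0.4  0.2] g 0.997 j6 -1.08
d tool mm [-2.5  4.4  3. ]
level ax,ay deg [-0.09 -0.04]
```

View pics/w3b.png

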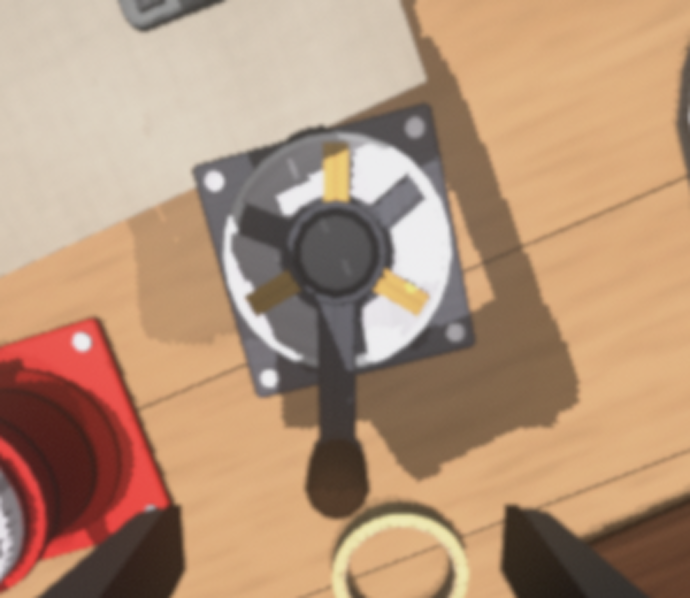

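```bash
python3 - <<'E'
from h import *
o=dict(np.load("w3.npz"))
f=lambda x,y,z: back("wrist",110+x/2.3-.28,y/2.3-.28,z,o)[:2]
c=f(337,251,.176); print("hub",c)
P=np.array([f(x,y,.012) for x,y in [(214,181),(415,127),(456,331),(268,378)]]);c2=P.mean(0);print("plate",c2.round(4))
for cc in (c,c2):
  for n,x,y,z in [("sA",243,222,.141),("sB",414,188,.141),("t180",336,150,.155),("tl",254,302,.155),("tr",422,302,.155),("grip",337,488,.213)]:
    p=f(x,y,z); d=p-cc; print(n,p.round(4),np.hypot(*d).round(4),np.degrees(np.arctan2(d[1],d[0])).round(1))
E
```

```text
hub [0.5625166  0.09385194]
plate [0.5628 0.0935]
sA [0.5352 0.0616] 0.0423 -130.3
sB [0.5507 0.1338] 0.0417 106.4
t180 [0.5266 0.1084] 0.0388 157.9
tl [0.5674 0.0539] 0.0403 -83.0
tr [0.5947 0.1189] 0.0407 37.9
grip [0.6383 0.0621] 0.0821 -22.7
sA [0.5352 0.0616] 0.0422 -130.9
sB [0.5507 0.1338] 0.0421 106.7
t180 [0.5266 0.1084] 0.0392 157.6
tl [0.5674 0.0539] 0.0399 -83.4
tr [0.5947 0.1189] 0.0407 38.6
grip [0.6383 0.0621] 0.0817 -22.6
```

>>> {"name": "step_arm", "arguments": {"motion": [{"dx": 0, "dy": 3, "dz": 10, "ax": 0, "ay": 0, "az": 0, "gripper": 1}, {"dx": 0, "dy": 0, "dz": 18, "ax": 0, "ay": 0, "az": 0, "gripper": 1}, {"dx": 0, "dy": 0, "dz": 18, "ax": 0, "ay": 0, "az": 0, "gripper": 1}, {"dx": 0, "dy": 0, "dz": 18, "ax": 0, "ay": 0, "az": 0, "gripper": 1}, {"dx": 0, "dy": 0, "dz": 12, "ax": 0, "ay": 0, "az": 0, "gripper": 1}, {"dx": 0, "dy": 0, "dz": 6, "ax": 0, "ay": 0, "az": 0, "gripper": 1}, {"dx": 0, "dy": 0, "dz": 0, "ax": 0, "ay": 0, "az": 0, "gripper": 1}, {"dx": 0, "dy": 0, "dz": 0, "ax": 0, "ay": 0, "az": 0, "gripper": 1}]}}

```text
time_s: 5.45
tcp_pos: [0.6388, 0.0624, 0.1872]
tool_rot: [-2.612, -1.742, -0.001]
force: [1.0, 0.5, 0.6]
grip_width: 0.999
```

```bash
python3 - <<'E'
from h import *
import cv2
to(.6416,.0607,.188)
for n in ("wrist","top"):
    im=robot.grab_frame(n); 
    if n=="top": im=cv2.resize(im[120:230,165:275],None,fx=5,fy=5)
    cv2.imwrite(f"pics/x4{n}.png",im[:,:,::-1])
E
```

```text
tcp [0.6388 0.0624 0.1872] yaw_x 67.4 t 5.45 F [1.  0.5 0.6] g 0.999 j6 -1.08
d tool mm [-0.5  3.3 -0.8]
level ax,ay deg [-0.07 -0.07]
```

View pics/x4wrist.png

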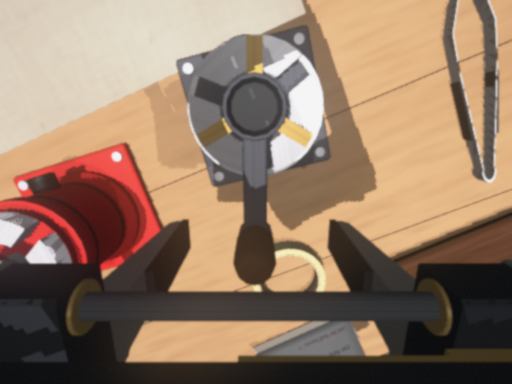

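>>> {"name": "step_arm", "arguments": {"motion": [{"dx": 0, "dy": 5, "dz": 0, "ax": 0, "ay": 0, "az": 0, "gripper": 1}, {"dx": 0, "dy": 0, "dz": 0, "ax": 0, "ay": 0, "az": 0, "gripper": -0.4}, {"dx": 0, "dy": 0, "dz": 0, "ax": 0, "ay": 0, "az": 0, "gripper": -1}, {"dx": 0, "dy": 0, "dz": 0, "ax": 0, "ay": 0, "az": 0, "gripper": -1}, {"dx": 0, "dy": 0, "dz": 0, "ax": 0, "ay": 0, "az": 0, "gripper": -1}, {"dx": 0, "dy": 0, "dz": 0, "ax": 0, "ay": 0, "az": 0, "gripper": -1}, {"dx": 0, "dy": 0, "dz": 0, "ax": 0, "ay": 0, "az": 0, "gripper": -1}, {"dx": 0, "dy": 0, "dz": 0, "ax": 0, "ay": 0, "az": 0, "gripper": -1}], "squeeze": 20}}

```text
time_s: 6.35
tcp_pos: [0.6452, 0.0603, 0.1897]
tool_rot: [2.614, 1.743, 0.006]
force: [-0.2, -0.8, -0.4]
grip_width: 0.413
```

```bash
python3 -c "
from h import *
to(.6416,.0607,.188)"
```

```text
tcp [0.6452 0.0603 0.1897] yaw_x 67.4 t 6.35 F [-0.2 -0.8 -0.4] g 0.413 j6 -1.09
d tool mm [-1.  -3.5  1.7]
level ax,ay deg [ 0.13 -0.18]
```

>>> {"name": "step_arm", "arguments": {"motion": [{"dx": 0, "dy": 0, "dz": 0, "ax": 0, "ay": 0, "az": 0, "gripper": -1}, {"dx": 0, "dy": 0, "dz": 0, "ax": 0, "ay": 0, "az": 0, "gripper": -1}, {"dx": 0, "dy": 0, "dz": 0, "ax": 0, "ay": 0, "az": 0, "gripper": -1}, {"dx": 0, "dy": 0, "dz": 0, "ax": 0, "ay": 0, "az": 0, "gripper": -1}, {"dx": 0, "dy": 0, "dz": 0, "ax": 0, "ay": 0, "az": 0, "gripper": -1}]}}

```text
time_s: 6.85
tcp_pos: [0.6452, 0.0602, 0.1897]
tool_rot: [2.613, 1.743, 0.006]
force: [0.1, -1.0, -0.7]
grip_width: 0.264
```

```bash
python3 -c "
from h import *
to(.6416,.0607,.188)"
```

```text
tcp [0.6452 0.0602 0.1897] yaw_x 67.4 t 6.85 F [ 0.1 -1.  -0.7] g 0.264 j6 -1.09
d tool mm [-1.  -3.5  1.6]
level ax,ay deg [ 0.14 -0.17]
```

>>> {"name": "step_arm", "arguments": {"motion": [{"dx": -4.5, "dy": -0.1, "dz": 0, "ax": 0, "ay": 0, "az": 3, "gripper": -1}, {"dx": -4.5, "dy": -0.1, "dz": 0, "ax": 0, "ay": 0, "az": 3, "gripper": -1}, {"dx": -4.5, "dy": -0.1, "dz": 0, "ax": 0, "ay": 0, "az": 3, "gripper": -1}, {"dx": -4.5, "dy": -0.1, "dz": 0, "ax": 0, "ay": 0, "az": 3, "gripper": -1}, {"dx": -4.5, "dy": -0.1, "dz": 0, "ax": 0, "ay": 0, "az": 3, "gripper": -1}, {"dx": -4.5, "dy": -0.1, "dz": 0, "ax": 0, "ay": 0, "az": 3, "gripper": -1}, {"dx": -4.5, "dy": -0.1, "dz": 0, "ax": 0, "ay": 0, "az": 3, "gripper": -1}, {"dx": -4.5, "dy": -0.1, "dz": 0, "ax": 0, "ay": 0, "az": 3, "gripper": -1}, {"dx": 0, "dy": 0, "dz": 0, "ax": 0, "ay": 0, "az": 0, "gripper": -1}]}}

```text
time_s: 7.75
tcp_pos: [0.6248, 0.0288, 0.1897]
tool_rot: [2.926, 1.139, 0.007]
force: [-1.1, -0.5, -0.3]
grip_width: 0.269
```

```bash
cat >> h.py <<'E'
C=np.array([.563,.093])
def ang(t=-73.5,C=C,r=.085):
    o=robot.get_obs(); d=o["tcp_pos"][:2]-C
    print("arm angle",np.degrees(np.arctan2(d[1],d[0])).round(1),"r",np.hypot(*d).round(4))
    a=np.radians(t); to(C[0]+r*np.cos(a),C[1]+r*np.sin(a),o["tcp_pos"][2],o=o)
E
python3 -c "
from h import *
ang()"
```

```text
arm angle -46.1 r 0.0891
tcp [0.6248 0.0288 0.1897] yaw_x 42.5 t 7.75 F [-1.1 -0.5 -0.3] g 0.269 j6 -0.7
d tool mm [-39.4 -12.7  -0.2]
level ax,ay deg [ 0.19 -0.19]
```

>>> {"name": "step_arm", "arguments": {"motion": [{"dx": -4.5, "dy": -0.1, "dz": 0, "ax": 0, "ay": 0, "az": 3, "gripper": -1}, {"dx": -4.5, "dy": -0.1, "dz": 0, "ax": 0, "ay": 0, "az": 3, "gripper": -1}, {"dx": -4.5, "dy": -0.1, "dz": 0, "ax": 0, "ay": 0, "az": 3, "gripper": -1}, {"dx": -4.5, "dy": -0.1, "dz": 0, "ax": 0, "ay": 0, "az": 3, "gripper": -1}, {"dx": -4.5, "dy": -0.1, "dz": 0, "ax": 0, "ay": 0, "az": 3, "gripper": -1}, {"dx": -4.5, "dy": -0.1, "dz": 0, "ax": 0, "ay": 0, "az": 3, "gripper": -1}, {"dx": -4.5, "dy": -0.1, "dz": 0, "ax": 0, "ay": 0, "az": 3, "gripper": -1}, {"dx": -4.5, "dy": -0.1, "dz": 0, "ax": 0, "ay": 0, "az": 3, "gripper": -1}, {"dx": -4.5, "dy": 0, "dz": 0, "ax": 0, "ay": 0, "az": 2, "gripper": -1}, {"dx": 0, "dy": 0, "dz": 0, "ax": 0, "ay": 0, "az": 0, "gripper": -1}, {"dx": 0, "dy": 0, "dz": 0, "ax": 0, "ay": 0, "az": 0, "gripper": -1}]}}

```text
time_s: 8.85
tcp_pos: [0.5909, 0.0083, 0.19]
tool_rot: [3.105, 0.454, 0.011]
force: [0.6, -0.9, -1.1]
grip_width: 0.266
```

```bash
python3 - <<'E'
from h import *
import cv2
ang()
for n in ("wrist","top"):
    im=robot.grab_frame(n); cv2.imwrite(f"pics/y5{n}.png",cv2.resize((im[:200,150:370] if n=="wrist" else im[120:230,165:275])[:,:,::-1],None,fx=3 if n=="wrist" else 5,fy=3 if n=="wrist" else 5,interpolation=cv2.INTER_CUBIC))
E
```

```text
arm angle -71.7 r 0.0892
tcp [0.5909 0.0083 0.19  ] yaw_x 16.6 t 8.85 F [ 0.6 -0.9 -1.1] g 0.266 j6 -0.28
d tool mm [-2.7 -4.2 -0. ]
level ax,ay deg [ 0.25 -0.35]
```

View pics/y5wrist.png

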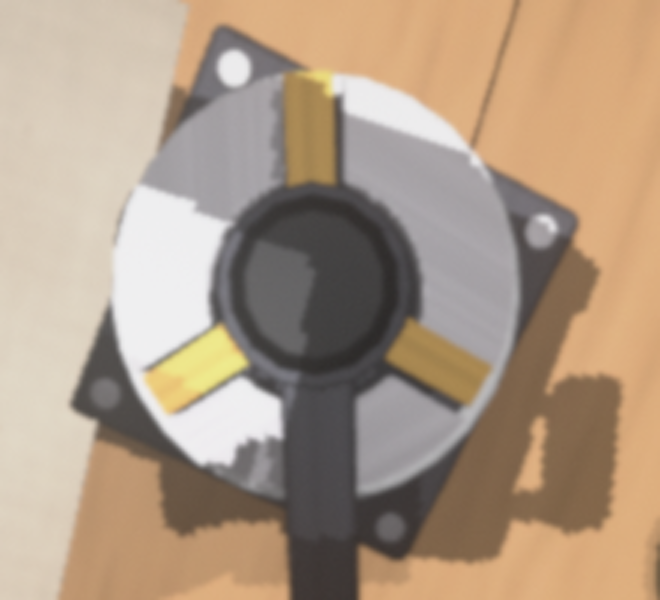

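>>> {"name": "step_arm", "arguments": {"motion": [{"dx": 0, "dy": 0, "dz": 0, "ax": 0, "ay": 0, "az": 0, "gripper": -1}, {"dx": 0, "dy": 0, "dz": 2, "ax": 0, "ay": 0, "az": 0, "gripper": -1}, {"dx": 0, "dy": 0, "dz": 3, "ax": 0, "ay": 0, "az": 0, "gripper": -1}, {"dx": 0, "dy": 0, "dz": 3, "ax": 0, "ay": 0, "az": 0, "gripper": -1}, {"dx": 0, "dy": 0, "dz": 3, "ax": 0, "ay": 0, "az": 0, "gripper": -1}, {"dx": 0, "dy": 0, "dz": 0, "ax": 0, "ay": 0, "az": 0, "gripper": -1}], "squeeze": 40}}

```text
time_s: 9.55
tcp_pos: [0.592, 0.0081, 0.1794]
tool_rot: [3.104, 0.457, 0.012]
force: [-1.3, -0.6, 3.1]
grip_width: 0.262
```

```bash
python3 - <<'E'
from h import *
import cv2
ang()
im=robot.grab_frame("wrist"); cv2.imwrite(f"pics/y6.png",cv2.resize(im[:200,150:370][:,:,::-1],None,fx=3,fy=3,interpolation=cv2.INTER_CUBIC))
E
```

```text
arm angle -71.1 r 0.0897
tcp [0.592  0.0081 0.1794] yaw_x 16.8 t 9.55 F [-1.3 -0.6  3.1] g 0.262 j6 -0.28
d tool mm [-3.7 -4.6 -0.1]
level ax,ay deg [ 0.31 -0.41]
```

View pics/y6.png

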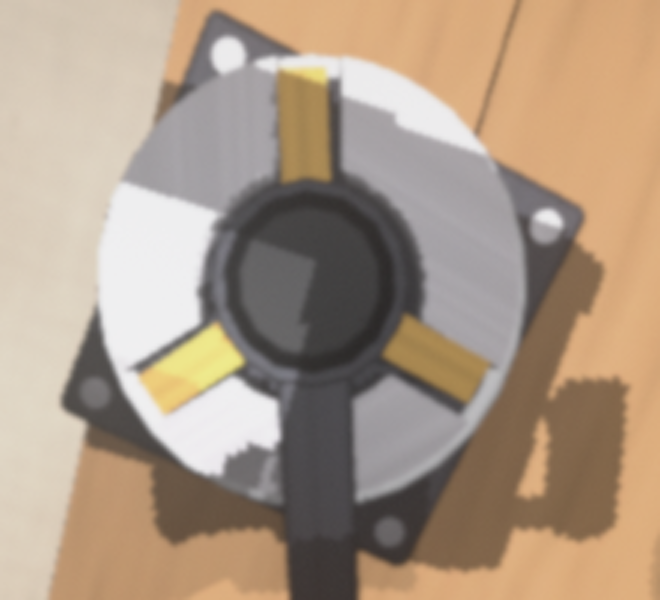

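>>> {"name": "step_arm", "arguments": {"motion": [{"dx": 0, "dy": 0, "dz": 3, "ax": 0, "ay": 0, "az": 0, "gripper": -1}, {"dx": 0, "dy": 0, "dz": 3, "ax": 0, "ay": 0, "az": 0, "gripper": -1}, {"dx": 0, "dy": 0, "dz": 3, "ax": 0, "ay": 0, "az": 0, "gripper": -1}, {"dx": 0, "dy": 0, "dz": 0, "ax": 0, "ay": 0, "az": 0, "gripper": -1}]}}

```text
time_s: 10.0
tcp_pos: [0.5928, 0.0075, 0.1713]
tool_rot: [3.102, 0.458, 0.015]
force: [-4.0, 0.5, 10.1]
grip_width: 0.256
```

```bash
python3 - <<'E'
from h import *
import cv2
ang()
im=robot.grab_frame("wrist"); cv2.imwrite(f"pics/y7.png",cv2.resize(im[:290,150:370][:,:,::-1],None,fx=2,fy=2,interpolation=cv2.INTER_CUBIC))
E
```

```text
arm angle -70.8 r 0.0906
tcp [0.5928 0.0075 0.1713] yaw_x 16.8 t 10.0 F [-4.   0.5 10.1] g 0.256 j6 -0.28
d tool mm [-4.3 -5.5 -0.1]
level ax,ay deg [ 0.39 -0.49]
```

View pics/y7.png

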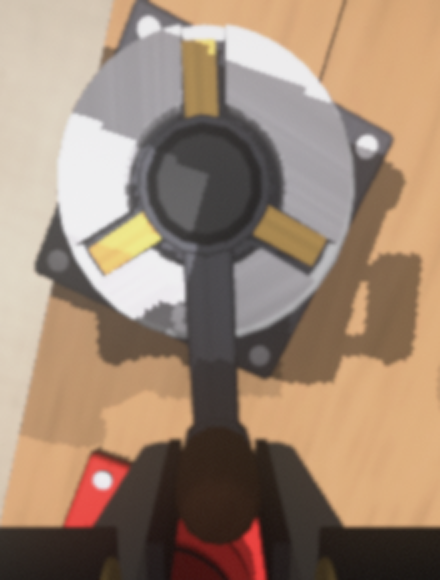

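```bash
python3 - <<'E'
from h import *
import cv2
im=robot.grab_frame("scene")[125:220,190:275]; im2=robot.grab_frame("top")[125:220,180:265]
cv2.imwrite("pics/s8.png",np.hstack([cv2.resize(i[:,:,::-1],None,fx=4.6,fy=4.6,interpolation=cv2.INTER_CUBIC) for i in (im,im2)]))
E
```

```text
(no output)
```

View pics/s8.png

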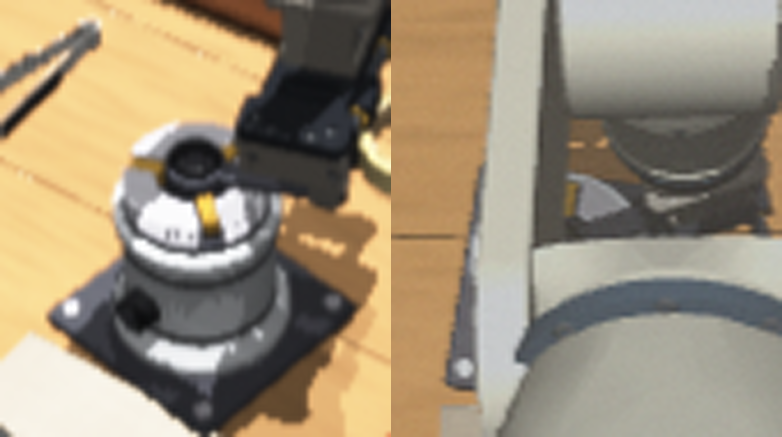

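```bash
python3 - <<'E'
from h import *
import cv2
m=robot.camera_model("scene");Rm=R.from_rotvec(m["rotation"]).as_matrix()
for z in (.176,.174,.168,.160):
    p=Rm.T@(np.array([.563,.0925,z])-m["position"]);print(z,m["fx"]*p[0]/p[2]+m["cx"],m["fy"]*p[1]/p[2]+m["cy"])
a=cv2.imread("pics/a_scene.png")[125:220,190:275]; b=robot.grab_frame("scene")[125:220,190:275,::-1]
cv2.imwrite("pics/s9.png",np.hstack([cv2.resize(i,None,fx=4.6,fy=4.6,interpolation=cv2.INTER_CUBIC) for i in (a,b)]))
E
```

```text
0.176 231.14722259090894 153.83875828472657
0.174 231.17161766309616 154.34400932521203
0.168 231.24442710250455 155.85197965364398
0.16 231.34063849987479 157.844632442487
```

View pics/s9.png

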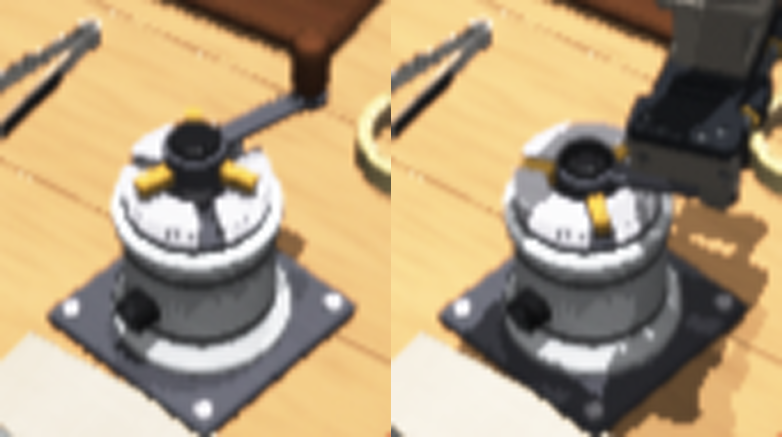

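>>> {"name": "step_arm", "arguments": {"motion": [{"dx": 0, "dy": 0, "dz": 4, "ax": 0, "ay": 0, "az": 0, "gripper": -1}, {"dx": 0, "dy": 0, "dz": 4, "ax": 0, "ay": 0, "az": 0, "gripper": -1}, {"dx": 0, "dy": 0, "dz": 0, "ax": 0.4, "ay": -0.5, "az": 0, "gripper": -1}]}}

```text
time_s: 10.5
tcp_pos: [0.5956, 0.0071, 0.1684]
tool_rot: [3.106, 0.459, 0.01]
force: [-7.0, 4.7, 13.0]
grip_width: 0.263
```

```bash
python3 -c "
from h import *
ang()"
```

```text
arm angle -69.3 r 0.0919
tcp [0.5956 0.0071 0.1684] yaw_x 16.8 t 10.5 F [-7.   4.7 13. ] g 0.263 j6 -0.28
d tool mm [-6.8 -6.7 -0.1]
level ax,ay deg [ 0.14 -0.36]
```

>>> {"name": "step_arm", "arguments": {"motion": [{"dx": 4.6, "dy": -0.5, "dz": 0, "ax": 0, "ay": 0, "az": -3, "gripper": -1}, {"dx": 4.6, "dy": -0.5, "dz": 0, "ax": 0, "ay": 0, "az": -3, "gripper": -1}, {"dx": 4.6, "dy": -0.5, "dz": 0, "ax": 0, "ay": 0, "az": -3, "gripper": -1}, {"dx": 4.6, "dy": -0.5, "dz": 0, "ax": 0, "ay": 0, "az": -3, "gripper": -1}, {"dx": 4.6, "dy": -0.2, "dz": 0, "ax": 0, "ay": 0, "az": -3, "gripper": -1}, {"dx": 4.6, "dy": -0.2, "dz": 0, "ax": 0, "ay": 0, "az": -3, "gripper": -1}, {"dx": 4.6, "dy": -0.2, "dz": 0, "ax": 0, "ay": 0, "az": -3, "gripper": -1}, {"dx": 4.6, "dy": -0.2, "dz": 0, "ax": 0, "ay": 0, "az": -3, "gripper": -1}, {"dx": 4.6, "dy": -0.2, "dz": 0, "ax": 0, "ay": 0, "az": -3, "gripper": -1}, {"dx": 0, "dy": 0, "dz": 0, "ax": 0, "ay": 0, "az": 0, "gripper": -1}]}}

```text
time_s: 11.5
tcp_pos: [0.6295, 0.0316, 0.1703]
tool_rot: [2.903, 1.199, 0.007]
force: [-0.6, 0.4, 7.0]
grip_width: 0.26
```

```bash
python3 - <<'E'
from h import *
import cv2
ang()
im=robot.grab_frame("wrist")[:290,150:370]; b=robot.grab_frame("scene")[125:220,190:275]
cv2.imwrite("pics/z1.png",np.hstack([cv2.resize(im,(360,475)),cv2.resize(b,(425,475))])[:,:,::-1])
E
```

```text
arm angle -42.8 r 0.0905
tcp [0.6295 0.0316 0.1703] yaw_x 44.9 t 11.5 F [-0.6  0.4  7. ] g 0.26 j6 -0.74
d tool mm [-44.1 -15.6  -0.2]
level ax,ay deg [ 0.13 -0.22]
```

View pics/z1.png

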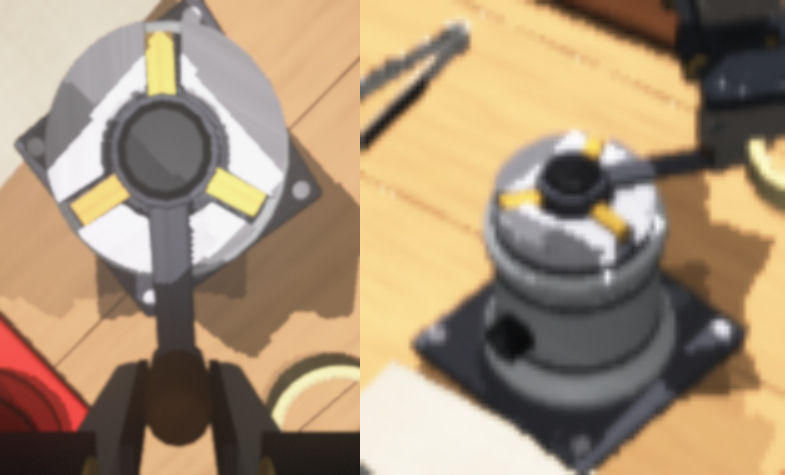

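No empty slots show in the rim, so the ring is turning with the crank. I'll continue to about 88 degrees.

>>> {"name": "step_arm", "arguments": {"motion": [{"dx": 4.6, "dy": -0.2, "dz": 0, "ax": 0, "ay": 0, "az": -3, "gripper": -1}, {"dx": 4.6, "dy": -0.2, "dz": 0, "ax": 0, "ay": 0, "az": -3, "gripper": -1}, {"dx": 4.6, "dy": -0.2, "dz": 0, "ax": 0, "ay": 0, "az": -3, "gripper": -1}, {"dx": 4.6, "dy": -0.2, "dz": 0, "ax": 0, "ay": 0, "az": -3, "gripper": -1}, {"dx": 4.6, "dy": -0.2, "dz": 0, "ax": 0, "ay": 0, "az": -3, "gripper": -1}, {"dx": 4.6, "dy": -0.2, "dz": 0, "ax": 0, "ay": 0, "az": -3, "gripper": -1}, {"dx": 4.6, "dy": -0.2, "dz": 0, "ax": 0, "ay": 0, "az": -3, "gripper": -1}, {"dx": 4.6, "dy": -0.2, "dz": 0, "ax": 0, "ay": 0, "az": -3, "gripper": -1}, {"dx": 4.6, "dy": -0.2, "dz": 0, "ax": 0, "ay": 0, "az": -3, "gripper": -1}, {"dx": 4.6, "dy": -0.2, "dz": 0, "ax": 0, "ay": 0, "az": -3, "gripper": -1}, {"dx": 4.6, "dy": -0.2, "dz": 0, "ax": 0, "ay": 0, "az": -3, "gripper": -1}, {"dx": 4.6, "dy": -0.2, "dz": 0, "ax": 0, "ay": 0, "az": -3, "gripper": -1}, {"dx": 4.6, "dy": -0.2, "dz": 0, "ax": 0, "ay": 0, "az": -3, "gripper": -1}, {"dx": 4.6, "dy": -0.2, "dz": 0, "ax": 0, "ay": 0, "az": -3, "gripper": -1}, {"dx": 4.6, "dy": -0.2, "dz": 0, "ax": 0, "ay": 0, "az": -3, "gripper": -1}, {"dx": 4.6, "dy": -0.2, "dz": 0, "ax": 0, "ay": 0, "az": -3, "gripper": -1}, {"dx": 4.6, "dy": -0.2, "dz": 0, "ax": 0, "ay": 0, "az": -3, "gripper": -1}, {"dx": 4.6, "dy": -0.2, "dz": 0, "ax": 0, "ay": 0, "az": -3, "gripper": -1}, {"dx": 0, "dy": 0, "dz": 0, "ax": 0, "ay": 0, "az": 0, "gripper": -1}]}}

```text
time_s: 13.5
tcp_pos: [0.6497, 0.1115, 0.1703]
tool_rot: [-2.003, -2.417, -0.005]
force: [-1.7, -0.1, 6.3]
grip_width: 0.255
```

```bash
python3 - <<'E'
from h import *
import cv2
ang(18)
im=robot.grab_frame("wrist")[:290,150:370]; b=robot.grab_frame("scene")[125:220,190:275]
cv2.imwrite("pics/z2.png",np.hstack([cv2.resize(im,(360,475)),cv2.resize(b,(425,475))])[:,:,::-1])
E
```

```text
arm angle 12.1 r 0.0887
tcp [0.6497 0.1115 0.1703] yaw_x 100.7 t 13.5 F [-1.7 -0.1  6.3] g 0.255 j6 -1.59
d tool mm [ 8.7 -4.3  0. ]
level ax,ay deg [ 0.04 -0.21]
```

View pics/z2.png

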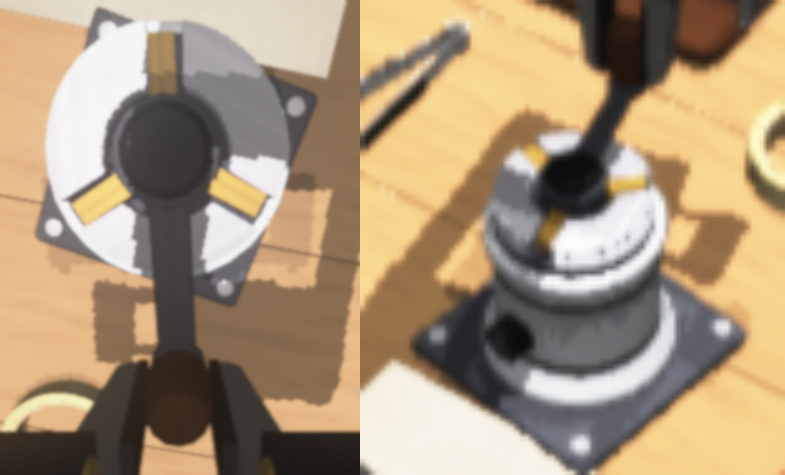

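>>> {"name": "step_arm", "arguments": {"motion": [{"dx": 4.6, "dy": -0.2, "dz": 0, "ax": 0, "ay": 0, "az": -3, "gripper": -1}, {"dx": 4.6, "dy": -0.2, "dz": 0, "ax": 0, "ay": 0, "az": -3, "gripper": -1}, {"dx": 0, "dy": 0, "dz": 3, "ax": 0, "ay": 0, "az": 0, "gripper": -1}, {"dx": 0, "dy": 0, "dz": 3, "ax": 0, "ay": 0, "az": 0, "gripper": -1}, {"dx": 0, "dy": 0, "dz": 0, "ax": 0, "ay": 0, "az": 0, "gripper": -1}, {"dx": 0, "dy": 0, "dz": 0, "ax": 0, "ay": 0, "az": 0, "gripper": 0.2}, {"dx": 0, "dy": 0, "dz": 0, "ax": 0, "ay": 0, "az": 0, "gripper": 0.6}, {"dx": 0, "dy": 0, "dz": 0, "ax": 0, "ay": 0, "az": 0, "gripper": 0.6}, {"dx": 0, "dy": 0, "dz": 0, "ax": 0, "ay": 0, "az": 0, "gripper": 0.6}, {"dx": 0, "dy": 0, "dz": 0, "ax": 0, "ay": 0, "az": 0, "gripper": 0.6}, {"dx": 0, "dy": 0, "dz": 0, "ax": 0, "ay": 0, "az": 0, "gripper": 0.6}]}}

```text
time_s: 14.7
tcp_pos: [0.647, 0.1211, 0.1657]
tool_rot: [-1.873, -2.518, -0.006]
force: [-0.4, -1.0, 0.4]
grip_width: 0.758
```

```bash
python3 -c "
from h import *
ang(18)"
```

```text
arm angle 18.5 r 0.0886
tcp [0.647  0.1211 0.1657] yaw_x 106.7 t 14.7 F [-0.4 -1.   0.4] g 0.758 j6 -1.69
d tool mm [-0.8 -3.5 -0. ]
level ax,ay deg [ 0.08 -0.27]
```

Released with no force left on the tool. Now I'll lift straight up and back off to look.

>>> {"name": "step_arm", "arguments": {"motion": [{"dx": 0, "dy": 0, "dz": -8, "ax": 0, "ay": 0, "az": 0, "gripper": 0.6}, {"dx": 0, "dy": 0, "dz": -15, "ax": 0, "ay": 0, "az": 0, "gripper": 0.6}, {"dx": 0, "dy": 0, "dz": -20, "ax": 0, "ay": 0, "az": 0, "gripper": 0.6}, {"dx": 0, "dy": 0, "dz": -20, "ax": 0, "ay": 0, "az": 0, "gripper": 0.6}, {"dx": 0, "dy": 0, "dz": -20, "ax": 0, "ay": 0, "az": 0, "gripper": 0.6}, {"dx": 0, "dy": 0, "dz": -20, "ax": 0, "ay": 0, "az": 0, "gripper": 0.6}, {"dx": 0, "dy": 0, "dz": 0, "ax": 0, "ay": 0, "az": 0, "gripper": 0.6}, {"dx": 0, "dy": 0, "dz": 0, "ax": 0, "ay": 0, "az": 0, "gripper": 0.6}]}}

```text
time_s: 15.5
tcp_pos: [0.6477, 0.1207, 0.2799]
tool_rot: [1.875, 2.521, 0.011]
force: [0.6, 0.2, 0.3]
grip_width: 0.796
```

```bash
python3 - <<'E'
from h import *
import cv2
to(0,0,0)
o=robot.get_obs(); im=robot.grab_frame("wrist"); np.savez("w9.npz",tcp_pos=o["tcp_pos"],tool_rot=o["tool_rot"])
b=robot.grab_frame("scene"); cv2.imwrite("pics/sc9.png",b[:,:,::-1])
cv2.imwrite("pics/z3.png",np.hstack([cv2.resize(im[:250,130:390],(468,450),interpolation=cv2.INTER_CUBIC),cv2.resize(b[125:220,190:260],(332,450),interpolation=cv2.INTER_CUBIC)])[:,:,::-1])
for q in ("jam","pad","hub_top"): print(q,[(np.round(d["xyz"],3).tolist(),round(d["confidence"],2)) for d in robot.search_frame("scene",q)])
E
```

```text
tcp [0.6477 0.1207 0.2799] yaw_x 106.7 t 15.5 F [0.6 0.2 0.3] g 0.796 j6 -1.68
d tool mm [  69.6 -656.7  276.3]
level ax,ay deg [ 0.34 -0.25]
jam [([0.415, 0.304, 0.065], 0.96)]
pad [([0.388, -0.36, 0.014], 0.82)]
hub_top [([0.615, -0.158, 0.166], 0.64), ([0.581, 0.1, 0.152], 0.57)]
```

View pics/z3.png

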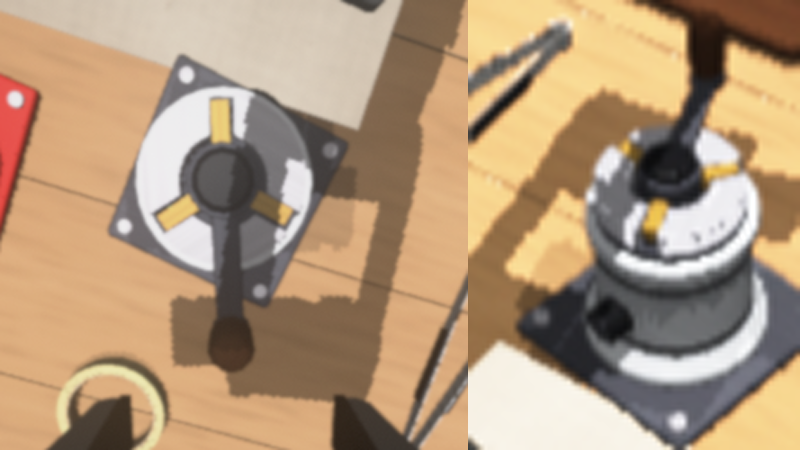

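The teeth sit in the slots, and the jar and pad haven't moved. To confirm the crank is fully home, I'll press the cap with closed fingers; contact should come at a TCP height of about 0.174.

```bash
python3 -c "
from h import *
to(.5635,.093,.21)"
```

```text
tcp [0.6472 0.1206 0.2781] yaw_x 106.7 t 15.75 F [0.7 0.7 0.1] g 0.798 j6 -1.68
d tool mm [ -2.6 -88.3  67.8]
level ax,ay deg [ 0.18 -0.26]
```

>>> {"name": "step_arm", "arguments": {"motion": [{"dx": 0, "dy": -10, "dz": 0, "ax": 0, "ay": 0, "az": 0, "gripper": -1}, {"dx": -1, "dy": -16, "dz": 0, "ax": 0, "ay": 0, "az": 0, "gripper": -1}, {"dx": -1, "dy": -16, "dz": 0, "ax": 0, "ay": 0, "az": 0, "gripper": -1}, {"dx": -1, "dy": -16, "dz": 0, "ax": 0, "ay": 0, "az": 0, "gripper": -1}, {"dx": 0, "dy": -16, "dz": 0, "ax": 0, "ay": 0, "az": 0, "gripper": -1}, {"dx": 0, "dy": -14, "dz": 0, "ax": 0, "ay": 0, "az": 0, "gripper": -1}, {"dx": 0, "dy": 0, "dz": 0, "ax": 0, "ay": 0, "az": 0, "gripper": -1}, {"dx": 0, "dy": 0, "dz": 0, "ax": 0, "ay": 0, "az": 0, "gripper": -1}, {"dx": 0, "dy": 0, "dz": 10, "ax": 0, "ay": 0, "az": 0, "gripper": -1}, {"dx": 0, "dy": 0, "dz": 20, "ax": 0, "ay": 0, "az": 0, "gripper": -1}, {"dx": 0, "dy": 0, "dz": 20, "ax": 0, "ay": 0, "az": 0, "gripper": -1}, {"dx": 0, "dy": 0, "dz": 15, "ax": 0, "ay": 0, "az": 0, "gripper": -1}, {"dx": 0, "dy": 0, "dz": 0, "ax": 0, "ay": 0, "az": 0, "gripper": -1}, {"dx": 0, "dy": 0, "dz": 0, "ax": 0, "ay": 0, "az": 0, "gripper": -1}]}}

```text
time_s: 17.15
tcp_pos: [0.5563, 0.0911, 0.2019]
tool_rot: [-1.869, -2.514, 0.003]
force: [0.6, -0.2, 1.0]
grip_width: 0.003
```

```bash
python3 -c "
from h import *
to(.563,.093,.174)"
```

```text
tcp [0.5563 0.0911 0.2019] yaw_x 106.7 t 17.15 F [ 0.6 -0.2  1. ] g 0.003 j6 -1.71
d tool mm [-0.3  7.2 27.8]
level ax,ay deg [-0.39 -0.34]
```

>>> {"name": "step_arm", "arguments": {"motion": [{"dx": 0, "dy": 7, "dz": 8, "ax": 0, "ay": 0, "az": 0, "gripper": -1}, {"dx": 0, "dy": 0, "dz": 8, "ax": 0, "ay": 0, "az": 0, "gripper": -1}, {"dx": 0, "dy": 0, "dz": 5, "ax": 0, "ay": 0, "az": 0, "gripper": -1}, {"dx": 0, "dy": 0, "dz": 2, "ax": 0, "ay": 0, "az": 0, "gripper": -1}, {"dx": 0, "dy": 0, "dz": 2, "ax": 0, "ay": 0, "az": 0, "gripper": -1}]}}

```text
time_s: 17.65
tcp_pos: [0.5651, 0.0938, 0.1763]
tool_rot: [-1.87, -2.516, -0.0]
force: [0.6, -1.2, -0.0]
grip_width: 0.003
```

```bash
python3 -c "
from h import *
to(.563,.093,.174)"
```

```text
tcp [0.5651 0.0938 0.1763] yaw_x 106.8 t 17.65 F [ 0.6 -1.2 -0. ] g 0.003 j6 -1.71
d tool mm [-0.2 -2.3  2.3]
level ax,ay deg [-0.22 -0.31]
```

>>> {"name": "step_arm", "arguments": {"motion": [{"dx": 0, "dy": 0, "dz": 2, "ax": 0, "ay": 0, "az": 0, "gripper": -1}, {"dx": 0, "dy": 0, "dz": 2, "ax": 0, "ay": 0, "az": 0, "gripper": -1}, {"dx": 0, "dy": 0, "dz": 2, "ax": 0, "ay": 0, "az": 0, "gripper": -1}]}}

```text
time_s: 17.95
tcp_pos: [0.5657, 0.0939, 0.1741]
tool_rot: [-1.871, -2.517, -0.003]
force: [-7.8, -1.8, 21.7]
grip_width: 0.002
```

```bash
python3 -c "
from h import *
to(.563,.093,.174)"
```

```text
tcp [0.5657 0.0939 0.1741] yaw_x 106.7 t 17.95 F [-7.8 -1.8 21.7] g 0.002 j6 -1.71
d tool mm [-0.1 -2.9  0.1]
level ax,ay deg [-0.11 -0.31]
```

Contact came at TCP z = 0.174 with a firm 22 N, so the cap stands at 160 mm and the crank is fully home. Now I'll retract straight up.

>>> {"name": "step_arm", "arguments": {"motion": [{"dx": 0, "dy": 0, "dz": -5, "ax": 0, "ay": 0, "az": 0, "gripper": -1}, {"dx": 0, "dy": 0, "dz": -15, "ax": 0, "ay": 0, "az": 0, "gripper": -1}, {"dx": 0, "dy": 0, "dz": -20, "ax": 0, "ay": 0, "az": 0, "gripper": -1}, {"dx": 0, "dy": 0, "dz": -25, "ax": 0, "ay": 0, "az": 0, "gripper": -1}, {"dx": 0, "dy": 0, "dz": -25, "ax": 0, "ay": 0, "az": 0, "gripper": -1}, {"dx": 0, "dy": 0, "dz": -25, "ax": 0, "ay": 0, "az": 0, "gripper": -1}, {"dx": 0, "dy": 0, "dz": -10, "ax": 0, "ay": 0, "az": 0, "gripper": -1}, {"dx": 0, "dy": 0, "dz": 0, "ax": 0, "ay": 0, "az": 0, "gripper": -1}, {"dx": 0, "dy": 0, "dz": 0, "ax": 0, "ay": 0, "az": 0, "gripper": -1}]}}

```text
time_s: 18.85
tcp_pos: [0.5655, 0.0931, 0.3046]
tool_rot: [-1.872, -2.518, -0.004]
force: [0.6, 0.5, 0.3]
grip_width: 0.006
```

```bash
python3 - <<'E'
from h import *
import cv2
to(0,0,0)
o=robot.get_obs(); im=robot.grab_frame("wrist"); np.savez("w10.npz",tcp_pos=o["tcp_pos"],tool_rot=o["tool_rot"])
cv2.imwrite("pics/z4.png",cv2.resize(im[50:280,130:390],None,fx=2.5,fy=2.5,interpolation=cv2.INTER_CUBIC)[:,:,::-1])
E
```

```text
tcp [0.5655 0.0931 0.3046] yaw_x 106.7 t 18.85 F [0.6 0.5 0.3] g 0.006 j6 -1.71
d tool mm [  72.1 -568.2  305.1]
level ax,ay deg [-0.02 -0.29]
```

View pics/z4.png

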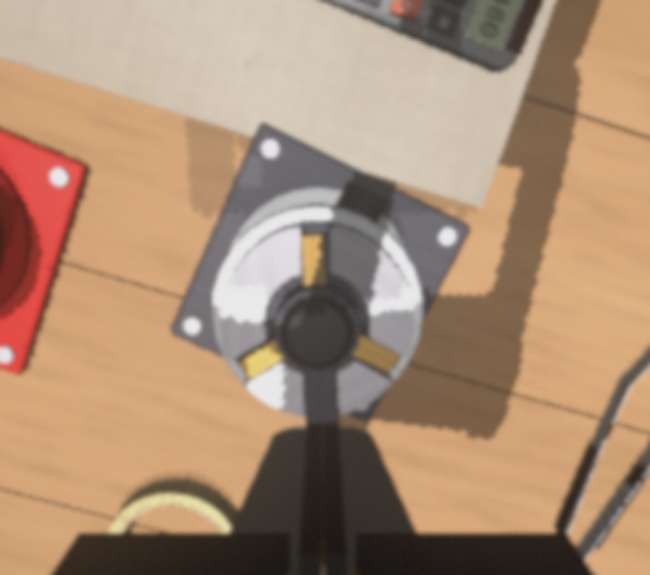

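The picture shows the hub at (316,330), the brass teeth down in the rim with no empty slots, the arm at about +17 degrees, and nothing touching the mill.

```bash
python3 -c "
from cell import robot
print(robot.sign_off())"
```

```text
the job is handed in; nothing more can be done
None
```

I handed the job in at about 19 s. The crank of the grey mill is fully home, the ring has turned about a quarter turn with it, and nothing was touching the mill at the end. No verdict is reported.

- **Alignment:** I gripped the wooden grip and swung the crank clockwise from about -22 degrees to about -72 degrees. There the wrist picture showed its teeth over the slots.
- **Pressing and turning:** I pressed the crank down by the grip, turned it about 88–90 degrees counterclockwise and let go. The pictures showed no empty slots afterwards, so the ring went with it.
- **Height check:** I then pressed the black cap with closed fingers. They met firm resistance (22 N) at 160 mm, which is the home height.
- **Last checks:** The force on the tool was about zero after backing off. The scene camera, before the cap press, put the jam jar and order pad within about 2 mm of where they started.
- **Disagreements:** My first move call was refused until I filled in every field. The estimates of the slot angle differed by about 4 degrees between views. While pressing by the grip, the fingers slid about 2–3 mm along it, which is why I added the cap check. I judged the final turn from the arm's angle and the pictures, and took no separate measurement of the ring.

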